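# Hold the curing pot's spring key-switch turned

## Task

Take the red key out of the wooden key rack and push it fully home, collar down on the barrel, in the key-switch of the curing pot's control console, working it past the sticky pins. Turn it a quarter turn clockwise, seen from above, against its return spring, and finish with the gripper still holding it turned there: do not let go. Leave the other two keys and everything else loose on the bench where they are.

Things in the scene. Friction and masses are not known exactly. Their poses are not given: they have to be found in the camera images.
- red_key_bow (a point): Centre of the red plastic bow (34 mm tall, 30 mm wide along its y, 10 mm thick along x: pinch it along x) of the key to use, 57 mm above the key's tip; z up along the key. 45 g. It starts upright in one of the rack's slots, collar on the rack's top, its tip 32 mm down inside: lift it straight up over 32 mm to clear. It looks the same turned half round.
- red_key_collar (a point): Centre of the underside of the red key's brass stop collar (24 mm across, 6 mm thick), 25 mm below red_key_bow and 32 mm above the tip, same axes. Below it: round steel shank 3.2 mm, ending in a double bit 14 mm wide (y), 4.2 mm thick (x), 10 mm tall with a rounded nose. Fully home, this face rests on the barrel's top.
- barrel_mouth (a point): Centre of the keyway, in the plane of the top face of the steel barrel (44 mm across, 72 mm above the bench, inside a thin red ring). z up; keyway 16 mm long (y), 6 mm wide (x), with a bevel 3 mm deep opening to 22 x 12 mm. Set the key's y along this y, either way round. It goes straight down 32 mm, until the collar meets this face: a firm stop.
- pins (a point): Middle of the two sprung sticky pins inside the barrel, hidden, 12 mm below barrel_mouth, one each side of the keyway. While the key's tip is 5 to 25 mm down they resist it with about 5 to 20 N, most near 10 and 16 mm; rocking the key a few degrees under steady pressure helps. The key can turn only in the last 2 mm of depth, and turned it cannot be pulled out.
- key_switch (a joint): Angle (rad) of the switch in the barrel: 0 at rest, growing clockwise seen from above to a hard stop at 1.65; a quarter turn is 1.57. Its spring (0.1 N m at a quarter turn) drives it back to 0 if let go. The key has about 0.2 rad of play in it: turn the key on if this reads less. A yellow pointer turns with it, from the console's -x side to its +y side.
- lock: Black control console, fixed, 150 mm (x) by 130 mm (y), top 62 mm high, origin on the bench under the barrel's axis, axes as barrel_mouth; the barrel stands 10 mm proud of it. Joined to it on its -y side: a steel pressure pot 240 mm across and 222 mm high, its axis at x = +30, y = -275 mm.
- rack: Wooden key rack, fixed, 70 mm (x) by 200 mm (y), 45 mm tall, origin under its centre; three slots in its top, long side along y, at y = -60, 0 and +60 mm, one key in each, any order.
- blue_key: Same key with a blue bow, origin at its tip; stays in the rack.
- yellow_key: Same key with a yellow bow, origin at its tip; stays in the rack.
- jar: Bystander, leave alone: terracotta-coloured lidded jar, 80 mm across, 110 mm tall; origin at its underside
- flask: Bystander, leave alone: small brass flask block, 75 x 65 x 55 mm; origin at its underside
- bowl: Bystander, leave alone: green mixing bowl, 110 mm across, 65 mm tall; origin at its underside
- spatula: Bystander, leave alone: spatula lying flat, 200 mm long; origin at its underside
- screwdriver: Bystander, leave alone: screwdriver lying flat; origin at its underside
Things that resemble listed ones, but are neither listed nor needed, are in the scene too. Of the things that look like the part that bears red_key_bow, the larger one is meant.

How it is judged:
By the outcome, as a careful person would: the job done as asked, in the order asked, and still so for the second after the job is handed in, while the arm keeps its last pose, push and grip.
It also fails if it takes over 54 s, if anything falls off the work surface, if the arm or the gripper's body presses on something with over 40 N, if the wrist force passes 120 N, or if a joint passes its speed limit or range.

## Robot

A 7-joint arm with a two-finger parallel gripper is mounted at the origin on the work surface. World frame = base frame: x ahead of the robot, y to its left, z up, the work surface at z = 0. Lengths are in m, angles in degrees, forces in N, time in s.
With the tool pointing down it reaches from about 0.4 to 0.85 m from the base axis. Payload 4.5 kg.
Tool frame: the origin (TCP) lies where the fingers leave the gripper's body, on its centre line; the fingertips stand 64 mm ahead of it and the grasp point (between the pads) lies 45 mm ahead of it; z points along the fingers, y is the line along which they close (so a half turn about z gives the same grasp; the last joint's range is limited). The gripper opens to 88 mm and grips with 3 to 60 N. Pads are 18 mm wide; open, the fingers measure 123 mm over their backs; the gripper's body (75 mm by 187 mm) begins 45 mm behind the grasp point.
Start: joints at [-64.412, 39.483, -11.15, 89.685, 9.013, 51.709, -12.324], TCP at [0.251, 0.573, 0.303] pointing down, gripper open.
Joint ranges: [-172.22, 172.22], [-26.19, 119.32], [-84.43, 86.54], [7.71, 146.69], [-57.33, 237.33], [2.42, 119.75], [-152.13, 152.13]. Speed limits (degrees/s): [147.25, 147.25, 180, 180, 180, 180, 180].

## Interface

Orientations are given as a 3x3 rotation matrix whose columns are the frame's x, y, z axes.
In Python, from station import env, vision, order gives the robot as it stands. The module is installed in compiled form; this text tells all that it offers.
- The arm moves only by the tool move_arm, never from a script. Its argument "increments" is a list that holds one entry, the list of rows, each a list of 5 numbers: the shift along the tool's x, y, z in mm, then the turn about the tool's z in degrees, then the gripper's target within -1 to 1 (shut at 1, half-way at 0, fully open at -1). A call has 1 to 8 rows; each row is the pose to reach, as a shift and turn from the pose commanded when the call began, along the tool's axes at that moment; what a row does not reach only later rows make up. A row lasts 1/8 s, in which the tool goes at most 62.5 mm and 10.7 degrees, less where a joint would pass 70% of its speed; a pose out of reach is approached as far as the arm can. A call with a gripper value outside its range is refused whole. The fingers move at their own pace and stop on an object; the grip force is fixed at half the most. Time passes only in rows, so rows that repeat a pose let the fingers close. It gives the time, the measured TCP pose, the force, the opening and the grip force at its end, in the units of the state.
- env.read_state(): the state, without advancing time (a new reading comes with each control period).
- vision.read_camera(name): name is "scene" or "top"; returns a dict with "pixels" (480x640x3 uint8, blue, green, red), "fx", "fy", "cx", "cy" (pixels), "R" (3x3) and "t" (3): a world point X has camera coordinates R X + t. Camera axes: x right, y down, z forward; pixel columns grow to the right and rows downward; lengths in m; the calibration is good to about 2 mm. A picture is of the moment at which its call begins. There is no depth.
- order.sign_off(): hands the job in; it is judged then, once.
The state is a dict: "time_s": time; "qpos": joint angles; "joint_vel": joint speeds; "tau": joint torques, N m; "eef_pos": TCP position; "tool_rot": TCP orientation; "ft_force": force on the tool from outside, world axes, zero at the start; "wrist_torque": the same for the moment, N m; "finger_gap": finger opening in m; "finger_force": force on a finger pad.
Only numpy, scipy, OpenCV 4.12 (cv2) and the standard library are available. Lean on these libraries where they do the work, as an engineer would, in place of code of your own. Each camera call takes 0.05 s, during which the arm holds its last target. There are 200 camera calls.

## Working session

There is one attempt and no reset: what is moved stays moved. The work goes in short steps, Python scripts to look and compute and a tool call to move; the robot and the scene stay as the last step left them, time stands still between calls to the robot, and variables do not carry over. Pictures are saved under pics/ and viewed, at most 10 in all, crops included, and the job is handed in when it is done.

Besides the shell and the picture viewer there is one more tool, called after "Request:" as a command line: name --argument value ..., lists and objects as JSON in quotes. move_arm: Moves the arm, as the interface text tells. Its arguments: {"type":"object","properties":{"increments":{"type":"array"}},"required":["increments"]}

```bash
mkdir -p pics
cat > h.py <<'E'
import numpy as np, cv2
from station import env, vision, order
def cam(n): return vision.read_camera(n)
def ray(c,u,v):
    R=np.array(c["R"]);t=np.array(c["t"]).ravel()
    o=-R.T@t; d=R.T@np.array([(u-c["cx"])/c["fx"],(v-c["cy"])/c["fy"],1.]); return o,d/np.linalg.norm(d)
def plane(c,u,v,z):
    o,d=ray(c,u,v); return o+d*(z-o[2])/d[2]
def tri(c1,p1,c2,p2):
    A=np.zeros((3,3));b=np.zeros(3)
    for c,p in((c1,p1),(c2,p2)):
        o,d=ray(c,*p);M=np.eye(3)-np.outer(d,d);A+=M;b+=M@o
    return np.linalg.solve(A,b)
def proj(c,X):
    q=np.array(c["R"])@np.array(X)+np.array(c["t"]).ravel(); return c["fx"]*q[0]/q[2]+c["cx"],c["fy"]*q[1]/q[2]+c["cy"]
E
python3 - <<'E'
from h import *
for n in("scene","top"):
    c=cam(n);cv2.imwrite(f"pics/{n}0.png",c["pixels"]);print(n,ray(c,320,240),c["fx"])
s=env.read_state();print(s)
E
```

```text
scene (array([1.07766814, 0.89902955, 0.7503943 ]), array([-0.44633909, -0.66175021, -0.60238532])) 619.8396671885273
top (array([0.50128939, 0.14266932, 0.88359179]), array([ 0.08421639, -0.00472227, -0.9964363 ])) 454.12695554944804
{'time_s': 0.1, 'qpos': array([-64.41182044,  39.52750758, -11.14472825,  89.73811209,
         9.01298159,  51.71080225, -12.32588443]), 'joint_vel': array([ 0.0288903 , -0.12369893,  0.05057418, -0.1649154 ,  0.03673276,
        0.05819244, -0.01478719]), 'tau': array([-3.88059460e-03, -5.28496385e+01, -1.27167284e+00, -1.53834683e+01,
       -5.25644724e-02,  1.99900445e-03,  4.39202825e-05]), 'eef_pos': array([0.25058708, 0.57206072, 0.30200316]), 'tool_rot': array([[-9.16020032e-01,  4.01132164e-01, -5.36538129e-04],
       [ 4.01132500e-01,  9.16018712e-01, -1.56121547e-03],
       [-1.34774774e-04, -1.64532753e-03, -9.99998637e-01]]), 'ft_force': array([ 0.86833574,  0.39265666, -0.55898304]), 'wrist_torque': array([-0.02034357, -0.01327478,  0.00972365]), 'finger_force': 0.0, 'finger_gap': 0.08817370262153248}
```

View pics/scene0.png

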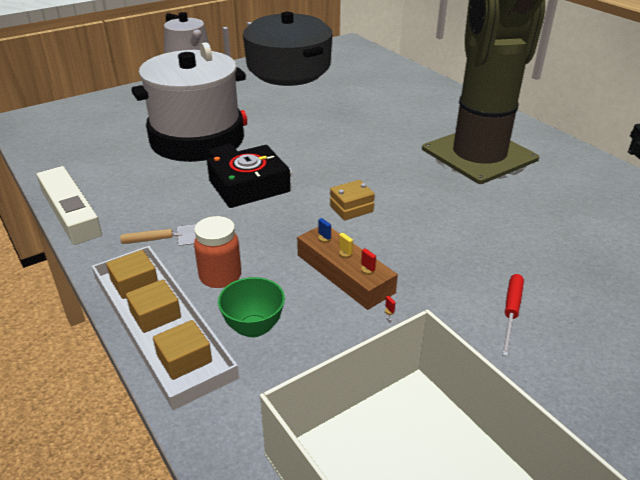

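View pics/top0.png

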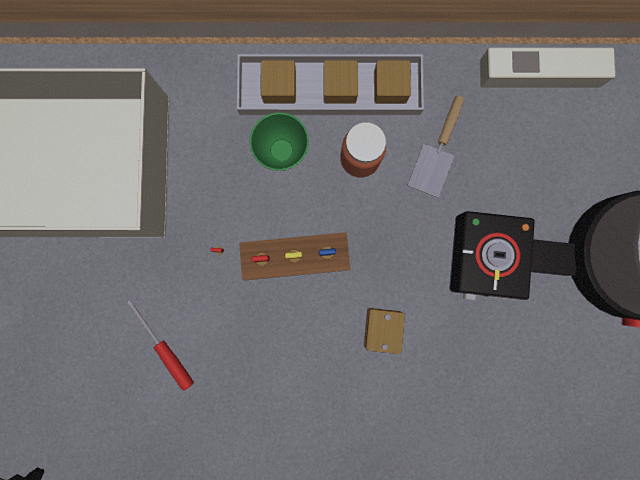

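The scene view shows the rack with the red key nearest the camera at about (369,260), a small decoy key at (390,306), and the console barrel at (248,161). In the top view the red bow is at (260,259), the decoy at (217,250), and the barrel at (498,255) with its slot roughly along image columns.

Run:
```python
from h import *
T=cam("top");S=cam("scene")
def red(c,x0,y0,x1,y1,lo=(0,150,70)):
    h=cv2.cvtColor(c["pixels"],cv2.COLOR_BGR2HSV);m=(((h[...,0]<6)|(h[...,0]>174))&(h[...,1]>170)&(h[...,2]>90)).astype(np.uint8)
    z=np.zeros_like(m);z[y0:y1,x0:x1]=m[y0:y1,x0:x1];return z
def cen(m):
    p=np.argwhere(m)[:,::-1].astype(np.float32);return p.mean(0),cv2.minAreaRect(p),len(p)
mt=red(T,245,245,275,270);ms=red(S,355,245,382,275)
a=cen(mt);b=cen(ms);print(a,b)
K=tri(T,a[0],S,b[0]);print("bow",K,proj(T,K),proj(S,K))
# direction of bow in top at z
p=np.argwhere(mt)[:,::-1].astype(np.float32);vx,vy,x0,y0=cv2.fitLine(p,cv2.DIST_L2,0,.01,.01).ravel()
d=plane(T,x0+10*vx,y0+10*vy,K[2])-plane(T,x0,y0,K[2]);print("bow dir deg",np.degrees(np.arctan2(d[1],d[0])))
# ring
et=red(T,470,225,525,285);es=red(S,222,145,275,180)
def ell(m):
    cs,_=cv2.findContours(m,cv2.RETR_EXTERNAL,cv2.CHAIN_APPROX_NONE);c=np.vstack([x for x in cs if len(x)>15]);return cv2.fitEllipse(cv2.convexHull(c))
e1=ell(et);e2=ell(es);print(e1,e2);L=tri(T,e1[0],S,e2[0]);print("ring",L,proj(T,L),proj(S,L))
im=T["pixels"]
def crop(c,x,y,w,h,k): return cv2.resize(c["pixels"][y:y+h,x:x+w],None,fx=k,fy=k,interpolation=cv2.INTER_CUBIC)
A=np.hstack([crop(T,468,225,60,60,6),crop(S,222,135,60,60,6)])
B=np.hstack([crop(T,230,225,60,40,6),crop(S,345,235,60,40,6)])
cv2.imwrite("pics/crop1.png",np.vstack([A,B])[:600])
# rack edge dir: brown
h=cv2.cvtColor(im,cv2.COLOR_BGR2HSV);m=((h[...,0]>6)&(h[...,0]<18)&(h[...,1]>90)).astype(np.uint8);z=np.zeros_like(m);z[225:285,230:360]=m[225:285,230:360]
print("rack",cen(z)[1])
```

```text
(array([258.9643, 257.9881], dtype=float32), ((259.0, 258.0), (5.174193382263184, 16.3186092376709), 84.2894058227539), 84) (array([368.1472 , 259.40692], dtype=float32), ((368.5, 259.5), (21.0, 13.0), 90.0), 231)
bow [0.53724669 0.24787847 0.07288416] (np.float64(258.9279826677784), np.float64(258.03379434181517)) (np.float64(368.08752426555765), np.float64(259.4063970296158))
bow dir deg -83.84118344313293
((497.2873840332031, 254.68829345703125), (43.042938232421875, 44.26961898803711), 129.71109008789062) ((246.96783447265625, 162.5772247314453), (18.486215591430664, 36.5925178527832), 87.50438690185547)
ring [ 0.54431646 -0.18146986  0.06267429] (np.float64(497.12071666577606), np.float64(254.89750761590264)) (np.float64(246.75752463287984), np.float64(162.52539546612127))
rack ((294.09283447265625, 255.86605834960938), (37.5001220703125, 107.94444274902344), 84.50768280029297)
```

View pics/crop1.png

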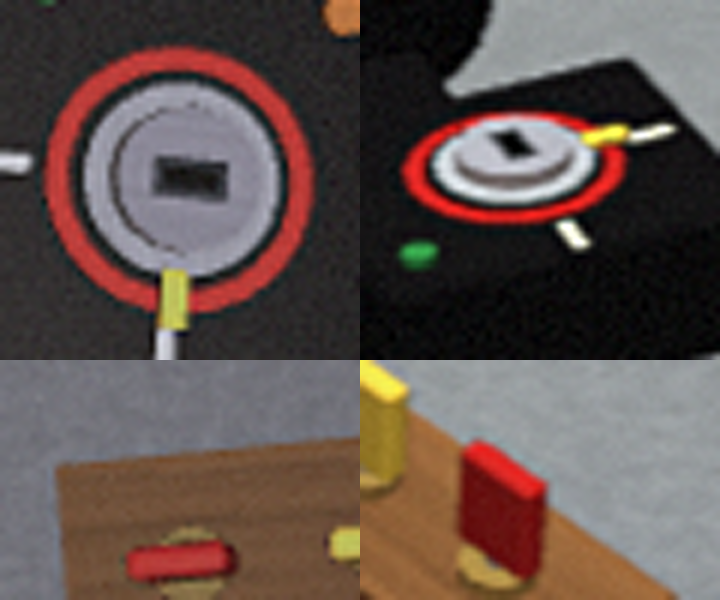

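The crop shows the bow's top face at top (259.5,258.5) and scene (369.7,253.2). The keyway is centred at top (499.6,254.6) and scene (247.6,159). The yellow pointer is at rest on the robot side.

Run:
```python
from h import *
T=cam("top");S=cam("scene")
g=tri(T,(259.3,258.3),S,(369.2,252.8));print("bowtop",g,proj(T,g),proj(S,g))
gray=cv2.cvtColor(T["pixels"],cv2.COLOR_BGR2GRAY)
def slot(c,x,y,w,h,k=6):
    G=cv2.resize(cv2.cvtColor(c["pixels"],cv2.COLOR_BGR2GRAY)[y:y+h,x:x+w],None,fx=k,fy=k,interpolation=cv2.INTER_CUBIC)
    m=(G<95).astype(np.uint8);n,l,st,ce=cv2.connectedComponentsWithStats(m);i=max(range(1,n),key=lambda j:st[j,4]);p=np.argwhere(l==i)[:,::-1].astype(np.float32)
    r=cv2.minAreaRect(p);q=cv2.boxPoints(r);cc=(p.mean(0)+.5)/k-.5+[x,y];print(st[i],r);return cc,(q+.5)/k-.5+[x,y]
a,qa=slot(T,491,248,18,14);b,qb=slot(S,240,154,16,10);print(a,b)
L=tri(T,a,S,b);print("slot",L,proj(T,L),proj(S,L)); print("on 72 plane",plane(T,*a,.072),plane(S,*b,.072))
P=[plane(T,*q,.072)[:2] for q in qa];e=[P[1]-P[0],P[2]-P[1]];d=max(e,key=np.linalg.norm);print("slot dir",np.degrees(np.arctan2(d[1],d[0])))
# console top edge
from numpy import array
def edge(us,v0,v1,axis):
    pts=[]
    for u in us:
        s=(gray[v0:v1,u] if axis==0 else gray[u,v0:v1]).astype(float);i=np.abs(np.diff(s)).argmax()+v0+.5
        pts.append((u,i) if axis==0 else (i,u))
    vx,vy,x,y=cv2.fitLine(np.array(pts,np.float32),cv2.DIST_HUBER,0,.01,.01).ravel()
    d=plane(T,x+50*vx,y+50*vy,.062)-plane(T,x,y,.062);return np.degrees(np.arctan2(d[1],d[0]))
print("console",edge(range(466,528,3),205,224,0),edge(range(466,490,2),283,303,0),edge(range(220,285,3),445,472,1))
print("rack",edge(range(250,340,3),230,250,0),edge(range(250,340,3),262,288,0))
def go(X,yaw): # shift in tool axes from current pose; yaw of tool y
    s=env.read_state();R=s["tool_rot"];print((R.T@(np.array(X)-s["eef_pos"])*1000).round(1))
go([g[0],g[1],.16],0)
```

```text
bowtop [0.5354728  0.24614452 0.08563947] (np.float64(258.96438543919703), np.float64(258.7207021997739)) (np.float64(368.6555590343095), np.float64(252.7951387765072))
[  15   18   75   46 2823] ((52.56422424316406, 40.409156799316406), (76.03043365478516, 40.06834411621094), 6.20344877243042)
[ 25  16  41  28 688] ((44.92385482788086, 30.065990447998047), (39.799625396728516, 22.569913864135742), 49.08561706542969)
[499.30260372 254.28270721] [247.08066893 158.59423447]
slot [ 0.54414618 -0.18065994  0.07313476] (np.float64(498.97686171896135), np.float64(254.68999225645766)) (np.float64(246.67442800907367), np.float64(158.4924504057314))
on 72 plane [ 0.54493626 -0.18171518  0.072     ] [ 0.54272495 -0.18157875  0.072     ]
slot dir -96.11662016368267
console -96.30645568900081 -95.72749730046858 -6.0744670341541225
rack -84.22084047574751 -84.45493440846957
[-391.8 -184.5  142.6]
```

Request:
move_arm --increments '[[[-50,-24,0,8,-0.4],[-100,-48,0,16,-0.4],[-155,-73,10,25,-0.4],[-210,-99,25,34,-0.4],[-265,-125,45,43,-0.4],[-320,-151,70,52,-0.4],[-370,-174,90,60.3,-0.4],[-392,-184.5,95,60.3,-0.4]]]'

```text
time_s: 1.3
eef_pos: [0.5377, 0.2419, 0.2063]
tool_rot: [[-0.099, 0.995, -0.0], [0.995, 0.099, -0.003], [-0.003, -0.001, -1.0]]
ft_force: [0.4, -0.0, -0.2]
finger_gap: 0.0617
finger_force: 0.0
```

```bash
cat >> h.py <<'E'
def st():
    s=env.read_state();R=s["tool_rot"];print("t",round(s["time_s"],2),"pos",s["eef_pos"].round(4),"yaw_y",round(float(np.degrees(np.arctan2(R[1,1],R[0,1]))),2),"F",np.round(s["ft_force"],1),"gap",round(s["finger_gap"],4),"ff",round(s["finger_force"],1),"q7",s["qpos"][6].round(1));return s
def rel(X):
    s=st();print("tool shift",(s["tool_rot"].T@(np.array(X)-s["eef_pos"])*1000).round(1))
E
python3 - <<'E'
from h import *
rel([.5355,.246,.119])
T=cam("top");S=cam("scene")
k=5
f=lambda c,x,y:cv2.resize(c["pixels"][y:y+110,x:x+75],None,fx=k,fy=k,interpolation=cv2.INTER_CUBIC)
cv2.imwrite("pics/c2.png",np.hstack([f(S,330,185),f(T,225,205)]))
E
```

```text
t 1.3 pos [0.5377 0.2419 0.2063] yaw_y 5.69 F [ 0.4 -0.  -0.2] gap 0.0617 ff 0.0 q7 -20.6
tool shift [ 4.6 -1.7 87.3]
```

View pics/c2.png

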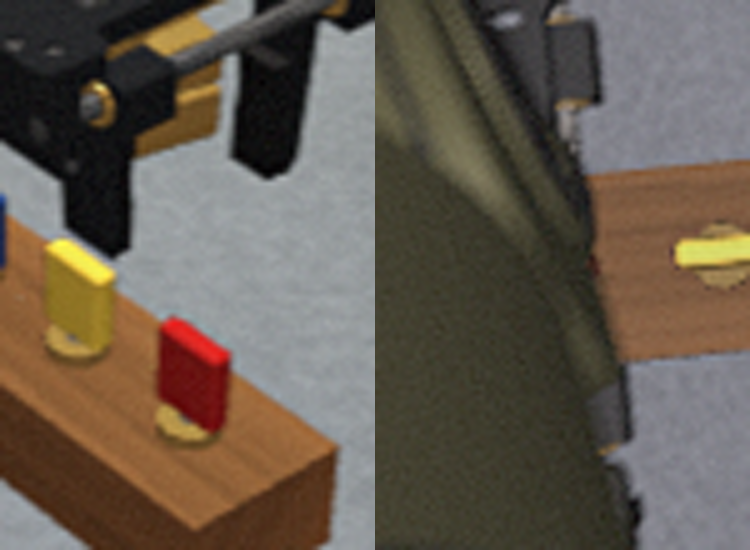

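Left: the red key stands clear, in line below the open fingers. Right: the arm hides the red key, while the yellow one is undisturbed. I'll go down now.

Request:
move_arm --increments '[[[0,0,10,0,-0.4],[0,0,35,0,-0.4],[0,0,35,0,-0.4]]]'

```text
time_s: 1.78
eef_pos: [0.5333, 0.2482, 0.1713]
tool_rot: [[-0.109, 0.994, -0.004], [0.994, 0.109, -0.0], [0.0, -0.004, -1.0]]
ft_force: [0.6, -0.3, 0.3]
finger_gap: 0.0619
finger_force: 0.0
```

Run:
```python
from h import *
rel([.5355,.246,.119])
```

```text
t 1.77 pos [0.5333 0.2482 0.1713] yaw_y 6.26 F [ 0.6 -0.3  0.3] gap 0.0619 ff 0.0 q7 -20.6
tool shift [-2.4  2.2 52.3]
```

Request:
move_arm --increments '[[[0,0,25,0,-0.4],[0,0,45,0,-0.4],[0,0,54,0,-0.4],[0,0,54,0,-0.4],[0,0,54,0,-0.4]]]'

```text
time_s: 2.4
eef_pos: [0.5362, 0.2468, 0.1196]
tool_rot: [[-0.106, 0.994, 0.001], [0.994, 0.106, 0.001], [0.001, 0.001, -1.0]]
ft_force: [0.0, 0.5, -0.3]
finger_gap: 0.0613
finger_force: 0.0
```

Run:
```python
from h import *
rel([.5355,.246,.119])
```

```text
t 2.4 pos [0.5362 0.2468 0.1196] yaw_y 6.07 F [ 0.   0.5 -0.3] gap 0.0613 ff 0.0 q7 -20.6
tool shift [-0.7 -0.7  0.6]
```

Close.

Request:
move_arm --increments '[[[0,0,0,0,0.3],[0,0,0,0,0.6],[0,0,0,0,1],[0,0,0,0,1],[0,0,0,0,1],[0,0,0,0,1]]]'

```text
time_s: 3.15
eef_pos: [0.5358, 0.2463, 0.1187]
tool_rot: [[-0.105, 0.994, -0.0], [0.994, 0.105, 0.0], [0.0, -0.0, -1.0]]
ft_force: [-0.2, -1.0, -0.2]
finger_gap: 0.0098
finger_force: 30.0
```

Run:
```python
from h import *
st()
```

```text
t 3.15 pos [0.5358 0.2463 0.1187] yaw_y 6.05 F [-0.2 -1.  -0.2] gap 0.0098 ff 30.0 q7 -20.5
```

Request:
move_arm --increments '[[[0,0,-10,0,1],[0,0,-25,0,1],[0,0,-45,0,1],[0,0,-75,0,1],[0,0,-110,0,1],[0,0,-110,0,1],[0,0,-110,0,1]]]'

```text
time_s: 4.03
eef_pos: [0.5354, 0.2461, 0.2288]
tool_rot: [[-0.105, 0.994, -0.0], [0.994, 0.105, -0.0], [-0.0, -0.0, -1.0]]
ft_force: [0.2, 0.2, -0.4]
finger_gap: 0.0099
finger_force: 30.0
```

Run:
```python
from h import *
rel([.5441,-.181,.229])
c=cam("scene");k=5
x,y=335,185
cv2.imwrite("pics/c3.png",cv2.resize(c["pixels"][y:y+110,x:x+100],None,fx=k,fy=k,interpolation=cv2.INTER_CUBIC))
```

```text
t 4.03 pos [0.5354 0.2461 0.2288] yaw_y 6.05 F [ 0.2  0.2 -0.4] gap 0.0099 ff 30.0 q7 -20.7
tool shift [-4.257e+02 -3.640e+01 -2.000e-01]
```

View pics/c3.png

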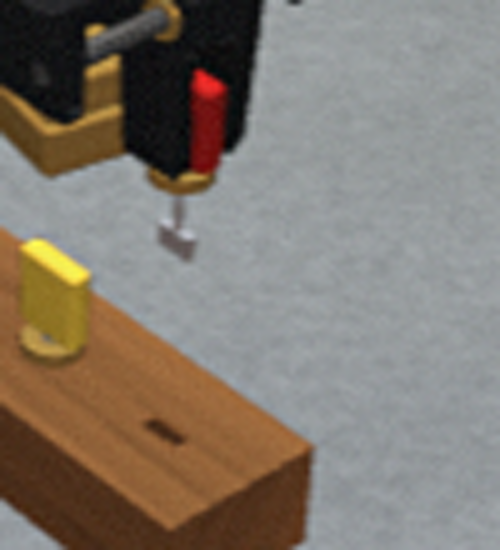

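The key hangs upright in the grip with its bit clear of the rack, and the empty rack slot shows at crop (165,431). Next I move above the lock.

Request:
move_arm --increments '[[[-40,-3,0,0,1],[-95,-8,0,2,1],[-150,-13,0,4,1],[-205,-18,0,6,1],[-260,-22,0,8,1],[-315,-27,0,10,1],[-370,-32,0,12,1],[-415,-36,0,12.1,1]]]'

```text
time_s: 5.08
eef_pos: [0.5427, -0.1726, 0.2275]
tool_rot: [[0.107, 0.994, -0.002], [0.994, -0.107, 0.0], [-0.0, -0.002, -1.0]]
ft_force: [-0.9, -0.2, -0.9]
finger_gap: 0.0095
finger_force: 30.0
```

Request:
move_arm --increments '[[[-10,0,0,0,1],[-10,0,0,0,1],[-10,0,0,0,1]]]'

```text
time_s: 5.45
eef_pos: [0.5428, -0.1776, 0.2283]
tool_rot: [[0.102, 0.995, -0.001], [0.995, -0.102, 0.002], [0.002, -0.001, -1.0]]
ft_force: [-0.1, -0.0, -1.2]
finger_gap: 0.0099
finger_force: 30.0
```

Run:
```python
from h import *
rel([.5441,-.181,.19])
T=cam("top");S=cam("scene")
def slot(c,x,y,w,h,z,k=6,thr=None):
    G=cv2.resize(cv2.cvtColor(c["pixels"],cv2.COLOR_BGR2GRAY)[y:y+h,x:x+w],None,fx=k,fy=k,interpolation=cv2.INTER_CUBIC)
    t=thr or (int(G.min())+int(np.median(G)))/2
    n,l,s,ce=cv2.connectedComponentsWithStats((G<t).astype(np.uint8));i=max(range(1,n),key=lambda j:s[j,4]);cc=(ce[i]+.5)/k-.5+[x,y];print(s[i],cc,plane(c,*cc,z).round(4));return cc
a=slot(T,252,250,20,18,.045);x,y=335,185
b=slot(S,362,265,14,12,.045);print(tri(T,a,S,b))
f=lambda c,x,y,k=4:cv2.resize(c["pixels"][y:y+125,x:x+95],None,fx=k,fy=k,interpolation=cv2.INTER_CUBIC)
cv2.imwrite("pics/c4.png",np.hstack([f(S,205,90),f(T,455,195)]))
```

```text
t 5.45 pos [ 0.5428 -0.1776  0.2283] yaw_y -5.87 F [-0.1 -0.  -1.2] gap 0.0099 ff 30.0 q7 7.5
tool shift [-3.3  1.7 38.3]
[ 37  48  23  20 230] [259.1442029  258.85797101] [0.537  0.2511 0.045 ]
[ 12  23  48  31 704] [367.47348485 270.84943182] [0.5356 0.2462 0.045 ]
[0.5375578  0.25003774 0.0485519 ]
```

View pics/c4.png

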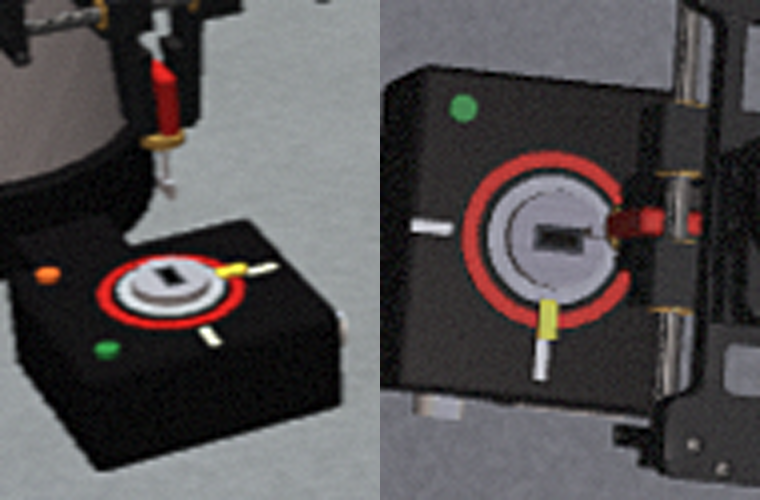

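Left: the key hangs above and behind the keyway at crop (167,275). Right: the key tip shows beside the keyway only because of perspective (it is 50 mm higher). I'll lower to just above the mouth.

Request:
move_arm --increments '[[[0,0,15,0,1],[0,0,32,0,1],[0,0,37,0,1],[0,0,37,0,1],[0,0,37,0,1]]]'

```text
time_s: 6.18
eef_pos: [0.5429, -0.1803, 0.1919]
tool_rot: [[0.106, 0.994, 0.001], [0.994, -0.106, -0.0], [-0.0, 0.001, -1.0]]
ft_force: [0.1, -0.3, -1.2]
finger_gap: 0.0097
finger_force: 30.0
```

Run:
```python
from h import *
rel([.5435,-.1815,.175])
T=cam("top");S=cam("scene")
X=np.array([.5435,-.1815,.086]);print([proj(c,X) for c in(T,S)])
f=lambda c,x,y,k=8:cv2.resize(c["pixels"][y:y+62,x:x+48],None,fx=k,fy=k,interpolation=cv2.INTER_CUBIC)
cv2.imwrite("pics/c5.png",np.hstack([f(S,222,120),f(T,475,225)]))
```

```text
t 6.17 pos [ 0.5429 -0.1803  0.1919] yaw_y -6.06 F [ 0.1 -0.3 -1.2] gap 0.0097 ff 30.0 q7 7.4
tool shift [-1.1  0.7 16.9]
[(np.float64(502.37995511286823), np.float64(254.67796953497094)), (np.float64(246.34441435996314), np.float64(153.07837252067446))]
```

View pics/c5.png

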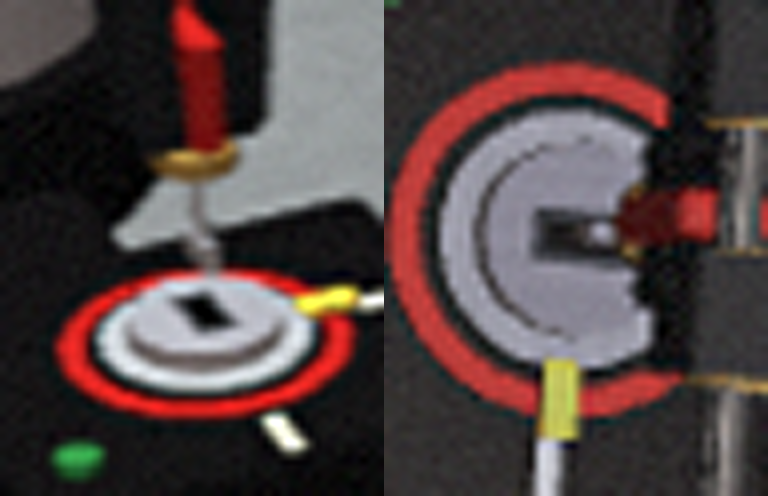

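Both views put the bit directly above the keyway (scene crop about (208,260) over the slot at (205,312)). I'll enter the bevel and check the force.

Request:
move_arm --increments '[[[-1,0.7,6,0,1],[-1,0.7,12,0,1],[-1,0.7,16,0,1],[-1,0.7,19,0,1],[-1,0.7,19,0,1]]]'

```text
time_s: 6.9
eef_pos: [0.5431, -0.1812, 0.1724]
tool_rot: [[0.105, 0.994, -0.0], [0.994, -0.105, 0.0], [0.0, -0.0, -1.0]]
ft_force: [1.0, -0.5, 0.3]
finger_gap: 0.0096
finger_force: 30.0
```

Run:
```python
from h import *
rel([.5435,-.1815,.1457])
```

```text
t 6.9 pos [ 0.5431 -0.1812  0.1724] yaw_y -6.05 F [ 1.  -0.5  0.3] gap 0.0096 ff 30.0 q7 7.4
tool shift [-0.3  0.4 26.7]
```

Five millimetres in, with no side load. Now I push with gentle rocking.

Request:
move_arm --increments '[[[0,0,2,2,1],[0,0,4,-2,1],[0,0,6,2,1],[0,0,8,-2,1],[0,0,10,2,1],[0,0,11,-2,1],[0,0,12,2,1],[0,0,13,-2,1]]]'

```text
time_s: 7.9
eef_pos: [0.544, -0.1817, 0.162]
tool_rot: [[0.071, 0.997, 0.003], [0.997, -0.071, -0.001], [-0.001, 0.003, -1.0]]
ft_force: [-4.6, 1.5, 19.3]
finger_gap: 0.0097
finger_force: 30.0
```

Run:
```python
from h import *
rel([.5431,-.1812,.1457])
```

```text
t 7.9 pos [ 0.544  -0.1817  0.162 ] yaw_y -4.08 F [-4.6  1.5 19.3] gap 0.0097 ff 30.0 q7 8.6
tool shift [ 0.4 -1.  16.3]
```

Request:
move_arm --increments '[[[0,-0.5,1,3,1],[0,-0.5,2,5,1],[0,-0.5,3,2,1],[0,-0.5,4,-1,1],[0,-0.5,5,2,1],[0,-0.5,6,5,1],[0,-0.5,7,2,1],[0,-0.5,8,2,1]]]'

```text
time_s: 8.9
eef_pos: [0.5434, -0.1813, 0.152]
tool_rot: [[0.105, 0.995, 0.002], [0.995, -0.105, -0.0], [-0.0, 0.002, -1.0]]
ft_force: [0.2, -0.4, 2.4]
finger_gap: 0.0099
finger_force: 30.0
```

Run:
```python
from h import *
rel([.5431,-.1812,.1457])
```

```text
t 8.9 pos [ 0.5434 -0.1813  0.152 ] yaw_y -6.01 F [ 0.2 -0.4  2.4] gap 0.0099 ff 30.0 q7 7.4
tool shift [ 0.1 -0.3  6.3]
```

Request:
move_arm --increments '[[[0,0,2,0,1],[0,0,4,0,1],[0,0,6,0,1],[0,0,8,0,1],[0,0,8,0,1]]]'

```text
time_s: 9.52
eef_pos: [0.5431, -0.1812, 0.1455]
tool_rot: [[0.105, 0.994, 0.001], [0.994, -0.105, -0.0], [-0.0, 0.001, -1.0]]
ft_force: [-2.4, 1.0, 20.2]
finger_gap: 0.0097
finger_force: 30.0
```

Run:
```python
from h import *
rel([.5431,-.1812,.1457])
S=cam("scene")
cv2.imwrite("pics/c6.png",cv2.resize(S["pixels"][120:182,222:286],None,fx=9,fy=9,interpolation=cv2.INTER_CUBIC))
```

```text
t 9.53 pos [ 0.5431 -0.1812  0.1455] yaw_y -6.06 F [-2.4  1.  20.2] gap 0.0097 ff 30.0 q7 7.3
tool shift [-0.   0.  -0.2]
```

View pics/c6.png

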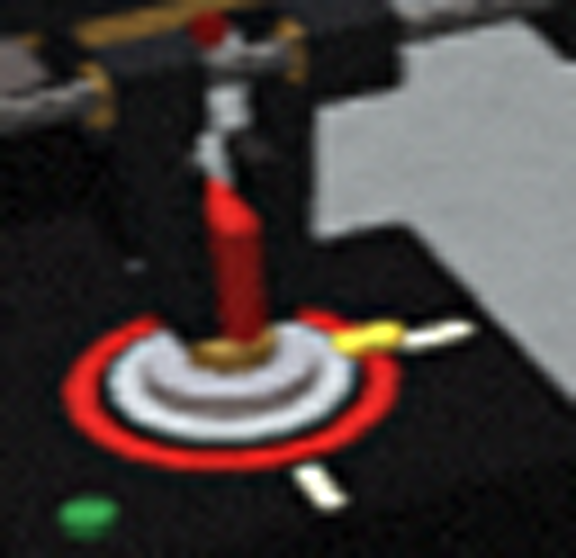

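The collar sits flush on the barrel at crop (232,350), with a 20 N firm stop and the pointer still at rest. Now I turn clockwise.

Request:
move_arm --increments '[[[0,0,-1,8,1],[0,0,-1,17,1],[0,0,-1,26,1],[0,0,-1,35,1],[0,0,-1,44,1],[0,0,-1,53,1],[0,0,-1,62,1],[0,0,-1,71,1]]]'

```text
time_s: 10.58
eef_pos: [0.5434, -0.1814, 0.1456]
tool_rot: [[0.976, 0.22, 0.002], [0.22, -0.976, -0.0], [0.002, 0.001, -1.0]]
ft_force: [-0.0, -0.2, 10.1]
finger_gap: 0.01
finger_force: 30.0
```

Run:
```python
from h import *
s=st();print(s["wrist_torque"],s["qpos"])
```

```text
t 10.57 pos [ 0.5434 -0.1814  0.1456] yaw_y -77.32 F [-0.  -0.2 10.1] gap 0.01 ff 30.0 q7 -36.7
[-0.01087693  0.20612647  0.16454907] [  4.49213284  50.12871758  16.40028773 106.51211923 -28.23093951
  27.27074543 -36.65527899]
```

Request:
move_arm --increments '[[[0,0,0,7,1],[0,0,0,14,1],[0,0,0,20,1],[0,0,0,25,1],[0,0,0,28,1],[0,0,0,28,1],[0,0,0,28,1]]]'

```text
time_s: 11.45
eef_pos: [0.5433, -0.1815, 0.1456]
tool_rot: [[0.966, -0.26, 0.002], [-0.26, -0.966, -0.001], [0.002, 0.0, -1.0]]
ft_force: [0.6, -0.5, 11.2]
finger_gap: 0.0095
finger_force: 30.0
```

```bash
cat > look.py <<'E'
from h import *
import sys
s=st();print(s["wrist_torque"],s["qpos"].round(1))
S=cam("scene");T=cam("top")
for n,c in(("S",S),("T",T)):
    h=cv2.cvtColor(c["pixels"],cv2.COLOR_BGR2HSV);m=(h[...,0]>24)&(h[...,0]<34)&(h[...,1]>150)&(h[...,2]>120)
    w=(220,140,290,185) if n=="S" else (465,220,535,290)
    z=np.zeros_like(m);z[w[1]:w[3],w[0]:w[2]]=m[w[1]:w[3],w[0]:w[2]];p=np.argwhere(z)
    if len(p):
        q=p.mean(0)[::-1];X=plane(c,*q,.064);d=X-[.5437,-.1815,.064];print(n,len(p),q,"pointer cw from -x deg",(180-np.degrees(np.arctan2(d[1],d[0]))-6.1)%360,np.linalg.norm(d))
f=lambda c,x,y,k=6:cv2.resize(c["pixels"][y:y+64,x:x+64],None,fx=k,fy=k,interpolation=cv2.INTER_CUBIC)
cv2.imwrite(sys.argv[1],np.hstack([f(S,222,120),f(T,468,225)]))
E
python3 look.py pics/c7.png
```

```text
t 11.45 pos [ 0.5433 -0.1815  0.1456] yaw_y -105.04 F [ 0.6 -0.5 11.2] gap 0.0095 ff 30.0 q7 -54.7
[0.04058076 0.11397229 0.10571752] [  0.7  51.4  23.3 106.7 -38.5  29.8 -54.7]
S 12 [254.41666667 167.83333333] pointer cw from -x deg 81.70983567499499 0.03155942972289419
```

View pics/c7.png

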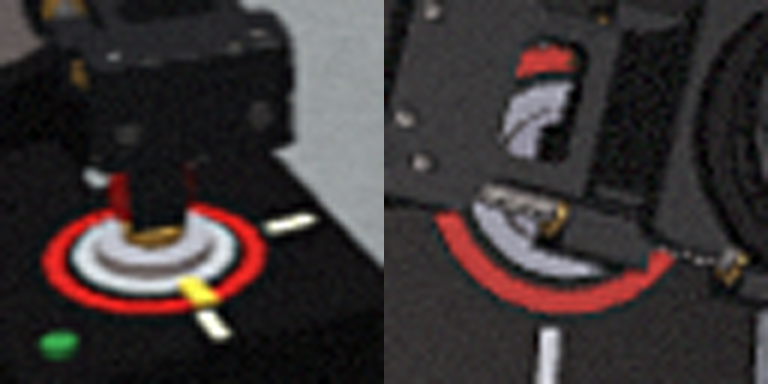

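The pointer (crop (200,292)) is nearly on the quarter-turn mark, a few degrees short because of the play. I'll turn a little more.

Request:
move_arm --increments '[[[0,0,0,2,1],[0,0,0,4,1],[0,0,0,4,1],[0,0,0,4,1]]]'

```text
time_s: 12.05
eef_pos: [0.5433, -0.1815, 0.1456]
tool_rot: [[0.945, -0.326, 0.002], [-0.326, -0.945, -0.001], [0.002, -0.0, -1.0]]
ft_force: [-0.4, 0.3, 10.9]
finger_gap: 0.0095
finger_force: 30.0
```

```bash
python3 look.py pics/c8.png
```

```text
t 12.05 pos [ 0.5433 -0.1815  0.1456] yaw_y -109.04 F [-0.4  0.3 10.9] gap 0.0095 ff 30.0 q7 -57.4
[0.14371399 0.06117647 0.14700291] [  0.2  51.6  24.4 106.7 -39.9  30.3 -57.4]
S 16 [253.25   168.3125] pointer cw from -x deg 87.29385555280712 0.03197992084313107
```

View pics/c8.png

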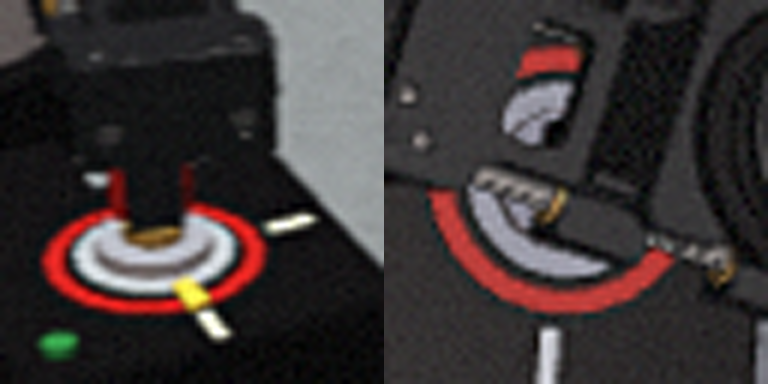

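Run:
```python
from h import *
S=cam("scene")
def ang(q,z): 
    X=plane(S,*q,z);d=X-[.5437,-.1815,z];return (180-np.degrees(np.arctan2(d[1],d[0]))-6.1)%360
I0=cv2.imread("pics/scene0.png")
for nm,im in(("start",I0),("now",S["pixels"])):
    h=cv2.cvtColor(im,cv2.COLOR_BGR2HSV)
    for k,m in(("yellow",(h[...,0]>22)&(h[...,0]<36)&(h[...,1]>120)&(h[...,2]>110)),("white",(h[...,1]<70)&(h[...,2]>170))):
        z=np.zeros_like(m);z[140:190,220:290]=m[140:190,220:290]
        n,l,s,c=cv2.connectedComponentsWithStats(z.astype(np.uint8))
        print(nm,k,[(s[i,4],c[i].round(1),round(ang(c[i],.064),1)) for i in range(1,n) if 6<s[i,4]<80])
```

```text
start yellow [(np.int32(18), array([262.6, 157.2]), np.float64(354.8))]
start white [(np.int32(8), array([270.1, 156.6]), np.float64(2.1)), (np.int32(11), array([256.9, 173.5]), np.float64(90.1))]
now yellow [(np.int32(17), array([253.4, 168.4]), np.float64(87.3))]
now white [(np.int32(8), array([270.1, 156.6]), np.float64(2.1)), (np.int32(11), array([256.9, 173.5]), np.float64(90.1))]
```

The pointer has moved about 92°, which agrees with the tool turn less the play. Handing in.

Run:
```python
from h import *
st();print(order.sign_off())
```

```text
t 12.2 pos [ 0.5433 -0.1816  0.1456] yaw_y -109.04 F [ 2.   1.5 10.3] gap 0.0098 ff 30.0 q7 -57.4
the job is handed in; nothing more can be done
None
```

The red key is fully home in the key-switch, turned about 92° clockwise by the pointer, with the gripper still holding it there; the job was handed in at 12.2 s.

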